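# Lay the orange parts carton down on the parcel scale

### The job

In a spare-parts store, the orange carton stands on end right in front of the thin parcel scale, its label towards the robot. Tip it over onto the scale so that it ends lying flat and square on the plate, label up, not hanging over the sides or the far edge (it is too wide to grip; a push high on its label side does it, as its foot catches on the plate's front edge). Leave the other two tall cartons standing where they are.

Things in the scene. Friction and masses are not known exactly. Their poses are not given: they have to be found in the camera images.
- orange_center (a point): Orange carton, two pale bands, standing on end: 88 (x) by 92 (y) by 170 mm tall, too wide to grip, 0.4 to 0.8 kg. This point is its centre, 85 mm above its underside. z axis up to its top; x axis from its label side (facing the robot) to the side facing the scale, 88 mm through. It stands 5 to 10 mm short of the plate's front edge, on its left or right half. Leaning about 35 degrees it falls onto the plate by itself; its foot may then overhang the front edge a little.
- striped: White carton with two navy bands, same shape: 88 (x) by 92 (y) by 170 mm tall, too wide to grip, 0.4 to 0.8 kg. It stands on end beside the orange one at the same edge of the scale, about 60 mm of free space between them. Origin: centre of its underside; z up, x from its label side towards the scale. To be left alone.
- kraft: Plain brown carton, same shape: 88 (x) by 92 (y) by 170 mm tall, too wide to grip, 0.4 to 0.8 kg. It stands on end well off to the robot's right. Origin: centre of its underside; z up, x from its label side to the opposite side. To be left alone.
- scale: Parcel scale, fixed: a flat steel plate 220 mm (x) by 340 mm (y), top 15 mm above the desk. Origin: under the plate's centre, at desk level. x axis from its front edge (110 mm before the origin, facing the robot, where two cartons stand) to its far edge; y along the front edge; z up. A low grey display head, up to 50 mm high, stands beyond the far edge.
Things that resemble listed ones, but are neither listed nor needed, are in the scene too. What is shaped like the part that bears orange_center but yellow is not meant.

How it is judged:
At the end, for the whole second after the job is handed in: Orange carton flat on the plate within 10 degrees, label up, within 15 degrees of square; foot end at most 60 mm over the front edge, nothing over the other edges. White and brown cartons upright within 10 degrees and within 25 mm of their starts (angle between orange_center's own x axis and vertical above 2.97 rad and angle between the z axis of orange_center and the x axis of scale, either way round below 0.26 rad and x of orange_center in the frame of scale between -0.085 and 0.025 m and y of orange_center in the frame of scale between -0.125 and 0.125 m and z of orange_center in the frame of scale between 0.052 and 0.066 m and angle between each of striped, kraft's own z axis and vertical below 0.17 rad and distance of each of striped, kraft from where it was at the start of the episode below 0.025 m); the robot touches nothing.
It fails at once if the white carton was tipped or shoved more than 25 mm (angle between striped's own z axis and vertical above 0.17 rad or distance of striped from where it was at the start of the episode above 0.025 m).
It fails at once if the brown carton was tipped or shoved more than 25 mm (angle between kraft's own z axis and vertical above 0.17 rad or distance of kraft from where it was at the start of the episode above 0.025 m).
It also fails if it takes over 40 s, if anything falls off the work surface, if the arm or the gripper's body presses on something with over 40 N, if the wrist force passes 120 N, or if a joint passes its speed limit or range.

### The arm

A 7-joint arm with a two-finger parallel gripper is mounted at the origin on the work surface. World frame = base frame: x ahead of the robot, y to its left, z up, the work surface at z = 0. Lengths are in m, angles in rad, forces in N, time in s.
With the tool pointing down it reaches from about 0.35 to 0.9 m from the base axis. Payload 7.2 kg.
Tool frame: the origin (TCP) lies at the very end of the fingers, on their centre line; the grasp point (between the pads) lies 19 mm behind it (env.tcp_to_grasp is the distance from the TCP to the grasp point, in m); z points along the fingers, y is the direction in which the jaws open and shut (so a half turn about z gives the same grasp; the last joint's range is limited). The gripper opens to 88 mm and grips with 3 to 60 N. Pads are 20 mm wide; open, the fingers measure 115 mm over their backs; the gripper's body (75 mm by 178 mm) begins 61 mm behind the grasp point.
Start: joints at [1.039, 0.411, -0.013, 1.596, 0.006, 1.134, -0.082], TCP at [0.28, -0.559, 0.223] pointing down, gripper open.
Joint ranges: [-2.95, 2.95], [-0.29, 1.99], [-1.47, 1.44], [0.14, 2.54], [-1.03, 4.17], [0.13, 1.85], [-2.86, 2.86]. Speed limits (rad/s): [2.39, 2.39, 3.01, 3.01, 3.14, 3.14, 3.14].

### API

Orientations are given as a unit quaternion [w, x, y, z].
In Python, from station import env gives the robot as it stands.
- The arm moves only by the shell command python3 -m inch 'ROWS' [FORCE]. ROWS is JSON, a list that holds one entry, the list of rows, each a list of 5 numbers: the opening, from -1 (shut) to 1 (fully open), then the shift along the tool's x, y, z in m, then the turn about the tool's z in rad. A call has 1 to 20 rows; each row is the pose to reach, as a shift and turn from the pose measured when the call began, along the tool's axes at that moment; what a row does not reach only later rows make up. A row lasts 1/10 s, in which the tool goes at most 50 mm and 8.59 degrees, less where a joint would pass 70% of its speed; a pose out of reach is approached as far as the arm can. A call with a gripper value outside its range is refused whole. The fingers move at their own pace and stop on an object; FORCE is the grip in N (left out, the last holds). Time passes only in rows, so rows that repeat a pose let the fingers close. It gives the time, the measured TCP pose, the force and the opening at its end, in the units of the state.
- env.get_obs(): the state, without advancing time (a new reading comes with each control period).
- env.capture(name): name is "side" or "top"; returns (picture, depth): 400x640x3 uint8, red, green, blue; 400x640 float32, m along the optical axis (not along the pixel's ray), 0 where there is no reading.
- env.camera_info(name): a dict with "mtx" (3x3 intrinsics, pixels), "R" (3x3) and "t" (3): a world point X has camera coordinates R X + t. Camera axes: x right, y down, z forward; pixel columns grow to the right and rows downward; lengths in m; the calibration is good to about 2 mm. A picture is of the moment at which its call begins. camera_info takes no time and is no camera call.
- env.close_job(): hands the job in, once; it reports no verdict.
Trained networks look in the newest picture that a camera, given by its name, has taken for a name from the list of things; names that differ only in an ending like _2 or _b are one class to them, and where a whole thing is asked for, a point or a joint stands for the part that bears it (a point fixed in the world has none). Each returns a list of dicts, best first, with "confidence" (0 to 1); they miss things now and then, are a little off and sometimes report something else, mostly with a low value. They report only what shows in the picture. A call takes as long as a camera call. They do not tell look-alikes from the thing itself.
- env.search_frame(camera, label): "bbox" ([left, top, right, bottom] in pixels, round what is visible of it).
- env.place_of(camera, label): "position" ([column, row] in pixels: a listed point, or the origin of a listed thing).
The state is a dict: "time": time; "joints": joint angles; "joint_velocities": joint speeds; "joint_torque": joint torques, N m; "tool_pos": TCP position; "tool_rot": TCP orientation; "contact_force": force on the tool from outside, world axes, zero at the start; "moment": the same for the moment, N m; "gripper_width": finger opening in m.
Only numpy, scipy, OpenCV 4.12 (cv2) and the standard library are available. Lean on these libraries where they do the work, as an engineer would, in place of code of your own. Each camera call takes 0.05 s, during which the arm holds its last target.

## Working session

There is one attempt and no reset: what is moved stays moved. The work goes in short steps, Python scripts to look and compute and a shell command to move; the robot and the scene stay as the last step left them, time stands still between calls to the robot, and variables do not carry over. Pictures are saved under pics/ and viewed, and the job is handed in when it is done.

```bash
mkdir -p pics; ls; python3 - <<'E'
from station import env
import cv2,json
o=env.get_obs();print({k:o[k] for k in o})
for c in("side","top"):
    p,d=env.capture(c);cv2.imwrite(f"pics/{c}0.png",p[:,:,::-1]);i=env.camera_info(c);print(i)
    for l in("orange_center","striped","kraft","scale"):
        print(c,l,env.search_frame(c,l),env.place_of(c,l))
E
```

```text
pics
{'time': 0.0, 'joints': array([ 1.03880769,  0.41187993, -0.01270292,  1.59703649,  0.00558237,
        1.13427658, -0.08221373]), 'joint_velocities': array([ 0.00023681,  0.00040563,  0.00130704, -0.00101421,  0.00018395,
       -0.0011991 , -0.00038313]), 'joint_torque': array([ 4.62049738e-04, -5.87952411e+01,  6.42100275e-01, -2.91074073e+01,
       -5.38720388e-02,  1.83288229e-02,  1.37857546e-04]), 'tool_pos': array([ 0.27932832, -0.55855209,  0.22182465]), 'tool_rot': array([-7.48713574e-04,  9.73233056e-01,  2.29819072e-01, -2.27411732e-04]), 'contact_force': array([-0.41832944,  0.53558027,  0.7041054 ]), 'moment': array([0.00474567, 0.05182496, 0.02862301]), 'gripper_width': 0.08808289403315918}
{'mtx': array([[407.98063167,   0.        , 323.56229633],
       [  0.        , 407.98063167, 196.46682764],
       [  0.        ,   0.        ,   1.        ]]), 'R': array([[-0.8750583 , -0.48330034,  0.02633917],
       [-0.26686725,  0.43635701, -0.85928717],
       [ 0.4038005 , -0.75895543, -0.51081485]]), 't': array([0.40783345, 0.27130107, 0.68804771])}
side orange_cen
[... 977 characters left out ...]
ray([-0.14910121,  0.56054794,  1.17095389])}
top orange_center [{'bbox': [368.1, 95.0, 420.0, 153.3], 'confidence': 0.96}, {'bbox': [282.9, 252.2, 332.5, 304.4], 'confidence': 0.9}, {'bbox': [254.7, 182.5, 302.9, 229.6], 'confidence': 0.73}] [{'position': [276.1, 210.9], 'confidence': 0.93}, {'position': [309.1, 276.8], 'confidence': 0.67}, {'position': [391.9, 126.6], 'confidence': 0.6}]
top striped [{'bbox': [198.3, 167.5, 255.0, 216.9], 'confidence': 0.86}] [{'position': [232.0, 195.0], 'confidence': 0.68}]
top kraft [] [{'position': [411.5, 206.5], 'confidence': 0.71}]
top scale [{'bbox': [207.0, 85.5, 348.6, 202.7], 'confidence': 0.89}] [{'position': [279.0, 151.7], 'confidence': 0.8}]
```

View pics/side0.png

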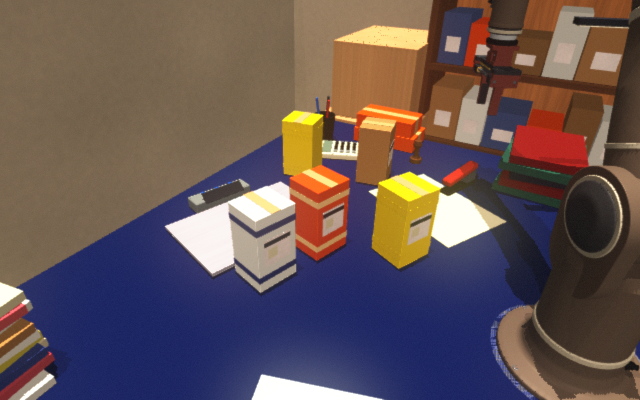

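View pics/top0.png

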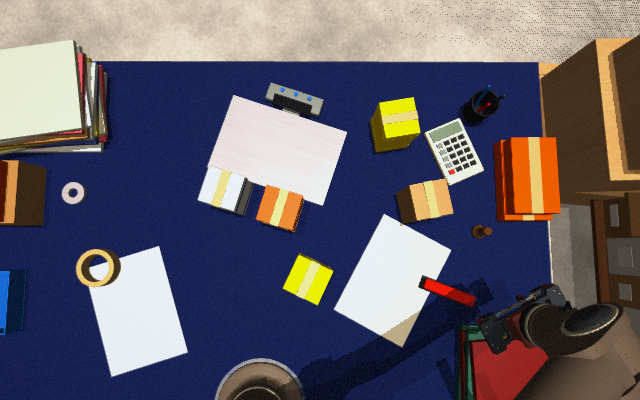

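The orange carton is at top (281,207), side (320,212). White is to its left at top (225,190), and brown is at (425,200). Yellow look-alikes stand at (308,280), in the approach path, and at (397,122). The scale is the pale plate around (278,150). Next I'll measure with depth.

```bash
cat > h.py <<'E'
import numpy as np,cv2
from station import env
def cloud(c):
    p,d=env.capture(c);i=env.camera_info(c);K=i["mtx"];v,u=np.mgrid[:400,:640]
    X=np.stack([(u-K[0,2])/K[0,0]*d,(v-K[1,2])/K[1,1]*d,d],-1)
    W=(X-i["t"])@i["R"]; W[d<=0]=np.nan
    return p,W
E
python3 - <<'E'
from h import *
p,W=cloud("top")
z=W[...,2]
def rect(m,n):
    k=cv2.morphologyEx(m.astype(np.uint8),cv2.MORPH_OPEN,np.ones((3,3)))
    N,L,S,C=cv2.connectedComponentsWithStats(k)
    for i in range(1,N):
        if S[i,4]<300: continue
        w=W[L==i]; r=cv2.minAreaRect((w[:,:2]*1000).astype(np.float32))
        print(n,C[i].round(),S[i,4],"ctr",np.round(r[0],1),"size",np.round(r[1],1),"ang",round(r[2],1),"z",np.round(np.median(w[:,2]),4),"corners",cv2.boxPoints(r).round().tolist())
rect((z>.155)&(z<.19)&(W[...,0]>.1),"top")
rect((z>.009)&(z<.022)&(W[...,0]>.3),"plate")
E
```

```text
top [39. 90.] 7008 ctr [813.2 544.5] size [234.6 202.5] ang 8.0 z 0.1605 corners [[683.0, 628.0], [711.0, 428.0], [943.0, 461.0], [915.0, 661.0]]
top [399. 118.] 1356 ctr [ 736.7 -354.4] size [92.7 89.4] ang 9.5 z 0.171 corners [[684.0, -318.0], [698.0, -406.0], [790.0, -391.0], [775.0, -303.0]]
top [221. 188.] 1417 ctr [561.5  81.7] size [93.5 89. ] ang 73.6 z 0.1708 corners [[506.0, 49.0], [591.0, 24.0], [617.0, 114.0], [532.0, 139.0]]
top [430. 199.] 1414 ctr [ 534.1 -425.9] size [89.  93.5] ang 10.8 z 0.1706 corners [[482.0, -388.0], [499.0, -480.0], [587.0, -464.0], [569.0, -372.0]]
top [279. 207.] 1397 ctr [515.5 -58.7] size [92.1 89.1] ang 73.4 z 0.1707 corners [[460.0, -90.0], [545.0, -116.0], [571.0, -27.0], [486.0, -2.0]]
top [308. 279.] 1468 ctr [ 343.2 -127.7] size [92.1 88.5] ang 64.5 z 0.1706 corners [[283.0, -150.0], [363.0, -188.0], [403.0, -105.0], [323.0, -67.0]]
plate [278. 149.] 9077 ctr [696.3 -42.6] size [340.  232.3] ang 71.4 z 0.0159 corners [[532.0, -167.0], [752.0, -241.0], [861.0, 82.0], [640.0, 156.0]]
plate [ 70. 148.] 412 ctr [693.8 549.7] size [ 24.6 203.1] ang 2.4 z 0.0158 corners [[677.0, 651.0], [686.0, 448.0], [710.0, 449.0], [702.0, 652.0]]
plate [ 74. 193.] 308 ctr [567.9 518.4] size [57.9 61. ] ang 8.6 z 0.017 corners [[535.0, 544.0], [544.0, 484.0], [601.0, 493.0], [592.0, 553.0]]
```

```bash
cat > plan.py <<'E'
from h import *
from scipy.spatial.transform import Rotation as Ro
def plan(t):
    o=env.get_obs();q=o["tool_rot"];R=Ro.from_quat([q[1],q[2],q[3],q[0]]).as_matrix()
    print("t",o["time"],"tcp",o["tool_pos"].round(4),"F",o["contact_force"].round(1),"w",o["gripper_width"].round(3),"toolx",R[:,0].round(3),"tooly",R[:,1].round(3),"toolz",R[:,2].round(3))
    print("shift",(R.T@(np.array(t)-o["tool_pos"])).round(4))
    d=np.array([np.cos(np.radians(-16.6)),np.sin(np.radians(-16.6)),0]); dt=R.T@d
    a=np.arctan2(dt[1],dt[0]); print("dir in tool",dt.round(3),"turn to align x or -x (deg)",np.degrees(a),np.degrees(a)-180*np.sign(a),"J7",o["joints"][6])
E
python3 -c "
from plan import *
plan([.434,-.034,.222])"
```

```text
Traceback (most recent call last):
  File "plan.py", line 5, in plan
    print("t",o["time"],"tcp",o["tool_pos"].round(4),"F",o["contact_force"].round(1),"w",o["gripper_width"].round(3),"toolx",R[:,0].round(3),"tooly",R[:,1].round(3),"toolz",R[:,2].round(3))
                                                                                         ^^^^^^^^^^^^^^^^^^^^^^^^
AttributeError: 'float' object has no attribute 'round'
```

```bash
sed -i 's/o\["gripper_width"\].round(3)/o["gripper_width"]/' plan.py
python3 -c "
from plan import *
plan([.434,-.034,.222])"
```

```text
t 0.95 tcp [ 0.2796 -0.559   0.2227] F [0.8 0.1 0.8] w 0.08753472209654127 toolx [0.894 0.447 0.   ] tooly [ 0.447 -0.894  0.   ] toolz [ 0. -0. -1.]
shift [ 0.373  -0.4005  0.0006]
dir in tool [0.729 0.684 0.   ] turn to align x or -x (deg) 43.1765159265816 -136.8234840734184 J7 -0.08216712928068567
```

```bash
python3 -m inch '[[[0.15,0.02,-0.02,-0.015,0.04],[0.15,0.045,-0.05,-0.03,0.09],[0.15,0.07,-0.075,-0.03,0.14],[0.15,0.095,-0.10,-0.03,0.19],[0.15,0.12,-0.13,-0.03,0.24],[0.15,0.145,-0.155,-0.03,0.29],[0.15,0.17,-0.18,-0.03,0.34],[0.15,0.195,-0.21,-0.03,0.39],[0.15,0.22,-0.235,-0.03,0.44],[0.15,0.245,-0.26,-0.03,0.49],[0.15,0.27,-0.29,-0.03,0.54],[0.15,0.295,-0.315,-0.03,0.59],[0.15,0.32,-0.34,-0.03,0.64],[0.15,0.34,-0.365,-0.03,0.69],[0.15,0.36,-0.385,-0.03,0.74],[0.15,0.373,-0.4,-0.03,0.754],[0.15,0.373,-0.4,-0.03,0.754],[0.15,0.373,-0.4,-0.03,0.754]]]' 10
python3 -c "
from plan import *
p,W=cloud('side');cv2.imwrite('pics/side1.png',p[:,:,::-1])
plan([.434,-.034,.14])"
```

```text
time: 2.75
tool_pos: [0.4341, -0.0346, 0.2526]
tool_rot: [0.0, 0.99, -0.144, -0.0]
contact_force: [-0.3, -0.8, -0.1]
gripper_width: 0.0508
t 2.8 tcp [ 0.434  -0.0352  0.2526] F [ 1.2  0.5 -0.6] w 0.05051057614408704 toolx [ 0.958 -0.286 -0.   ] tooly [-0.286 -0.958  0.   ] toolz [-0. -0. -1.]
shift [-0.0004 -0.0012  0.1126]
dir in tool [ 1.    -0.001 -0.   ] turn to align x or -x (deg) -0.03932837346667389 179.96067162653333 J7 -1.9229086197747682
```

View pics/side1.png

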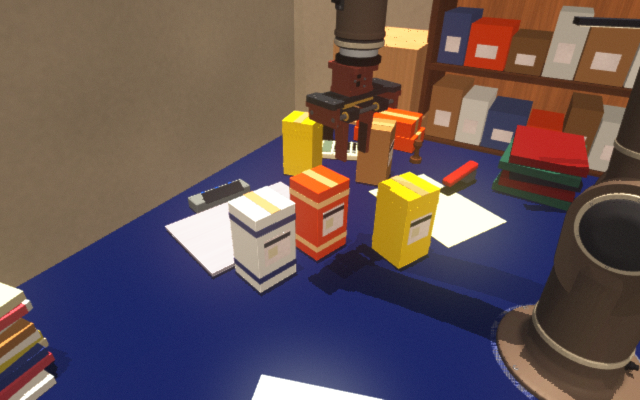

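The gripper (side 352,120) hangs between the orange and the near yellow carton, lined up with the push direction. I'll lower it and close in on the carton.

```bash
python3 -m inch '[[[0.15,0,0,0.025,0],[0.15,0,-0.001,0.05,0],[0.15,0,-0.001,0.075,0],[0.15,0,-0.001,0.1,0],[0.15,0,-0.001,0.11,0],[0.15,0,-0.001,0.11,0],[0.15,0.01,-0.001,0.11,0],[0.15,0.02,-0.001,0.11,0],[0.15,0.02,-0.001,0.11,0]]]'
python3 -c "
from plan import *
p,W=cloud('side');cv2.imwrite('pics/side2.png',p[:,:,::-1])
plan([.515,-.059,.142])"
```

```text
time: 3.7
tool_pos: [0.4559, -0.0406, 0.1437]
tool_rot: [0.0, 0.989, -0.145, 0.001]
contact_force: [0.3, 0.2, -0.7]
gripper_width: 0.0506
t 3.75 tcp [ 0.4548 -0.0403  0.1433] F [-0.6 -0.1  0.5] w 0.05055254415127175 toolx [ 0.958 -0.287  0.002] tooly [-0.287 -0.958 -0.   ] toolz [ 0.002 -0.    -1.   ]
shift [0.063  0.0006 0.0014]
dir in tool [ 1.    -0.001  0.002] turn to align x or -x (deg) -0.0731225181218603 179.92687748187814 J7 -1.9933187285128793
```

View pics/side2.png

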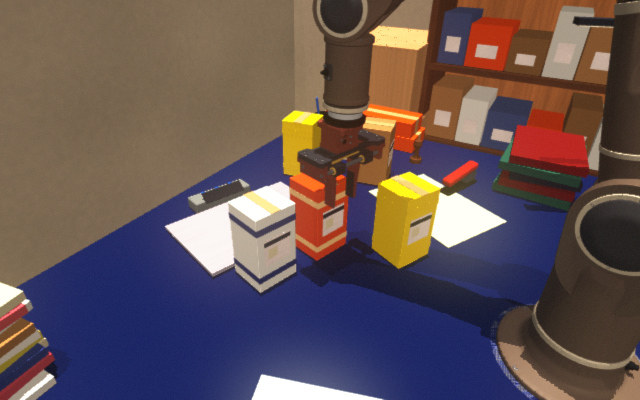

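The fingers (side 338,190) are just in front of the label, near its top. I'll push 60 mm slowly, then check.

```bash
python3 -m inch '[[[0.15,0.005,0,0,0],[0.15,0.01,0,0,0],[0.15,0.015,0,0,0],[0.15,0.02,0,0,0],[0.15,0.025,0,0,0],[0.15,0.03,0,0,0],[0.15,0.035,0,0,0],[0.15,0.04,0,0,0],[0.15,0.045,0,0,0],[0.15,0.05,0,0,0],[0.15,0.055,0,0,0],[0.15,0.06,0,0,0]]]'
python3 -c "
from plan import *
p,W=cloud('side');cv2.imwrite('pics/side3.png',p[:,:,::-1])
plan([.515,-.059,.142])"
```

```text
time: 4.95
tool_pos: [0.5129, -0.0576, 0.1435]
tool_rot: [0.0, 0.989, -0.145, 0.001]
contact_force: [-1.8, 0.9, 2.5]
gripper_width: 0.0509
t 5.0 tcp [ 0.5136 -0.0579  0.1435] F [0.7 0.6 0.4] w 0.050578293890406995 toolx [ 0.958 -0.287  0.003] tooly [-0.287 -0.958 -0.   ] toolz [ 0.003 -0.    -1.   ]
shift [0.0016 0.0006 0.0015]
dir in tool [ 1.    -0.002  0.003] turn to align x or -x (deg) -0.09022274087395307 179.90977725912606 J7 -1.9775939636690147
```

View pics/side3.png

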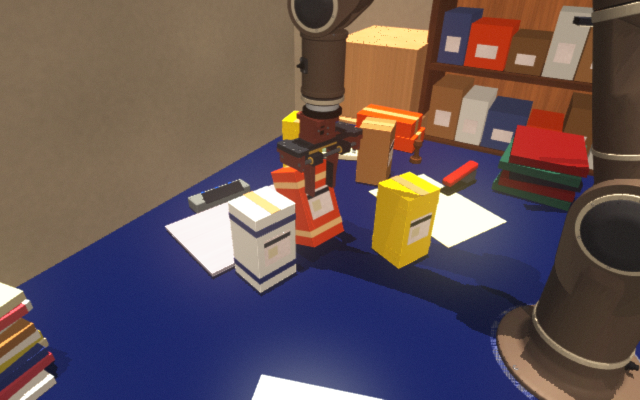

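It is tilting about its foot (side 310,210), and the forces are small. I'll carry on.

```bash
python3 -m inch '[[[0.15,0.005,0,0,0],[0.15,0.01,0,0,0],[0.15,0.015,0,0,0],[0.15,0.02,0,0,0],[0.15,0.025,0,0,0],[0.15,0.03,0,0,0],[0.15,0.035,0,0,0],[0.15,0.04,0,0,0],[0.15,0.045,0,0,0],[0.15,0.045,0,0,0],[0.15,0.045,0,0,0],[0.15,0.045,0,0,0]]]'
python3 -c "
from plan import *
p,W=cloud('side');cv2.imwrite('pics/side4.png',p[:,:,::-1])
plan([.515,-.059,.142])"
```

```text
time: 6.2
tool_pos: [0.5565, -0.0708, 0.1436]
tool_rot: [0.0, 0.989, -0.145, 0.001]
contact_force: [0.2, -0.1, -0.2]
gripper_width: 0.0506
t 6.25 tcp [ 0.5565 -0.0708  0.1436] F [ 0.4 -0.5 -0.2] w 0.05060024196132955 toolx [ 0.958 -0.287  0.003] tooly [-0.287 -0.958 -0.   ] toolz [ 0.002 -0.    -1.   ]
shift [-0.0432  0.0007  0.0015]
dir in tool [ 1.    -0.001  0.003] turn to align x or -x (deg) -0.07905734740022792 179.92094265259976 J7 -1.9636626055107738
```

View pics/side4.png

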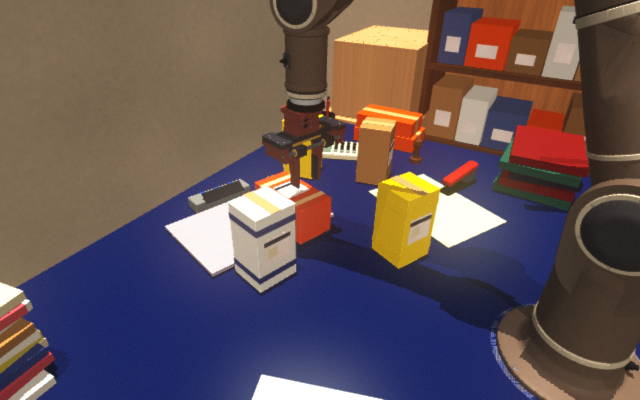

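The carton has fallen onto the plate (side 295,205) with its label up, and the fingers are clear. I'll raise the tool and back off so the top camera can measure it.

```bash
python3 -m inch '[[[0.15,0,0,-0.03,0],[0.15,0,0,-0.06,0],[0.15,0,0,-0.09,0],[0.15,0,0,-0.11,0],[0.15,-0.02,0.03,-0.11,0],[0.15,-0.04,0.06,-0.11,0],[0.15,-0.06,0.1,-0.11,0],[0.15,-0.08,0.14,-0.11,0],[0.15,-0.1,0.18,-0.11,0],[0.15,-0.12,0.22,-0.11,0],[0.15,-0.12,0.26,-0.11,0],[0.15,-0.12,0.3,-0.11,0],[0.15,-0.12,0.3,-0.11,0],[0.15,-0.12,0.3,-0.11,0]]]'
cat > m.py <<'E'
from h import *
p,W=cloud("top");cv2.imwrite("pics/top5.png",p[:,:,::-1])
z=W[...,2]
def rect(m,n):
    k=cv2.morphologyEx(m.astype(np.uint8),cv2.MORPH_OPEN,np.ones((3,3)))
    N,L,S,C=cv2.connectedComponentsWithStats(k)
    for i in range(1,N):
        if S[i,4]<300: continue
        w=W[L==i]; r=cv2.minAreaRect((w[:,:2]*1000).astype(np.float32))
        print(n,C[i].round(),S[i,4],"ctr",np.round(r[0],1),"size",np.round(r[1],1),"ang",round(r[2],1),"z",np.round(np.median(w[:,2]),4),np.round(np.std(w[:,2]),4),"corners",cv2.boxPoints(r).round().tolist())
x=W[...,0];y=W[...,1]
rect((z>.155)&(z<.19)&(x>.1),"top")
rect((z>.095)&(z<.115)&(x>.4)&(y<.2)&(y>-.35),"orange")
rect((z>.009)&(z<.022)&(x>.5)&(y<.2),"plate")
E
python3 m.py
```

```text
time: 7.65
tool_pos: [0.3549, -0.3238, 0.2531]
tool_rot: [-0.0, 0.989, -0.146, 0.001]
contact_force: [-0.0, 0.6, -0.0]
gripper_width: 0.0502
top [39. 90.] 6983 ctr [813.3 545.4] size [233.6 201.3] ang 8.1 z 0.1605 0.002 corners [[683.0, 629.0], [712.0, 429.0], [943.0, 462.0], [915.0, 662.0]]
top [399. 118.] 1359 ctr [ 737.  -354.1] size [93.4 89.3] ang 9.5 z 0.1708 0.0029 corners [[684.0, -318.0], [698.0, -406.0], [790.0, -390.0], [776.0, -302.0]]
top [221. 188.] 1413 ctr [561.6  81.7] size [93. 89.] ang 73.1 z 0.1709 0.0025 corners [[505.0, 50.0], [591.0, 24.0], [618.0, 113.0], [533.0, 139.0]]
top [430. 199.] 1413 ctr [ 534.2 -426. ] size [89.1 93. ] ang 10.9 z 0.1709 0.0027 corners [[482.0, -389.0], [499.0, -480.0], [587.0, -463.0], [569.0, -372.0]]
top [308. 279.] 1471 ctr [ 343.2 -127.6] size [91.9 88.7] ang 64.5 z 0.1706 0.0022 corners [[283.0, -150.0], [363.0, -188.0], [403.0, -105.0], [323.0, -67.0]]
orange [292. 176.] 2319 ctr [603.3 -86.8] size [ 92.8 171. ] ang 71.2 z 0.1041 0.0021 corners [[507.0, -103.0], [669.0, -158.0], [699.0, -70.0], [537.0, -15.0]]
plate [274. 144.] 7266 ctr [696.3 -42.4] size [340.3 232. ] ang 71.4 z 0.0158 0.0023 corners [[532.0, -167.0], [752.0, -241.0], [861.0, 82.0], [641.0, 156.0]]
```

View pics/top5.png

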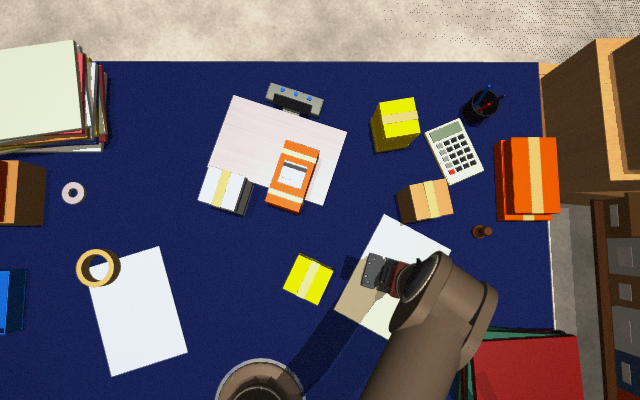

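The carton lies flat with its top face at 0.104 m, and the white and brown cartons have not moved. The measured plate depth of 232 mm is too large, so I'll pin down the plate edges and the front overhang.

```bash
cat > e.py <<'E'
from h import *
p,W=cloud("top");x,y,z=W[...,0],W[...,1],W[...,2]
# pale pixels at plate height
hsv=cv2.cvtColor(p,cv2.COLOR_RGB2HSV)
m=(z>.010)&(z<.021)&(x>.5)&(y<.2)&(y>-.3)&(hsv[...,2]>150)&(hsv[...,1]<60)
m=cv2.morphologyEx(m.astype(np.uint8),cv2.MORPH_OPEN,np.ones((3,3)))>0
P=W[m][:,:2]
for dg in (-16.5,-17.5,-18.6):
    a=np.radians(dg);d=np.array([np.cos(a),np.sin(a)]);n=np.array([-d[1],d[0]])
    s=P@d;t=P@n;tb=np.arange(np.ceil(t.min()*100)/100,t.max(),.02)
    print(dg,"s per t:",[(round(b,2),round(s[(t>=b)&(t<b+.02)].min(),3),round(s[(t>=b)&(t<b+.02)].max(),3)) for b in tb],"t",t.min().round(3),t.max().round(3))
    o=np.array([.6033,-.0868]);print(" orange s,t",(o@d).round(3),(o@n).round(3))
E
python3 e.py
```

```text
-16.5 s per t: [(np.float64(-0.01), np.float64(0.559), np.float64(0.778)), (np.float64(0.01), np.float64(0.559), np.float64(0.779)), (np.float64(0.03), np.float64(0.561), np.float64(0.779)), (np.float64(0.05), np.float64(0.706), np.float64(0.779)), (np.float64(0.07), np.float64(0.709), np.float64(0.781)), (np.float64(0.09), np.float64(0.708), np.float64(0.782)), (np.float64(0.11), np.float64(0.707), np.float64(0.782)), (np.float64(0.13), np.float64(0.567), np.float64(0.787)), (np.float64(0.15), np.float64(0.565), np.float64(0.783)), (np.float64(0.17), np.float64(0.565), np.float64(0.782)), (np.float64(0.19), np.float64(0.566), np.float64(0.785)), (np.float64(0.21), np.float64(0.572), np.float64(0.785)), (np.float64(0.23), np.float64(0.575), np.float64(0.786)), (np.float64(0.25), np.float64(0.576), np.float64(0.787)), (np.float64(0.27), np.float64(0.576), np.float64(0.789)), (np.float64(0.29), np.float64(0.576), np.float64(0.789)), (np.float64(0.31), np.float64(0.576), np.float64(0.789))] t -0.016 0.329
 orange s,t 0.603 0.088
-17.5 s per t: [(np.float64(-0.0), np.float64(0.559), np.f
[... 1308 characters left out ...]
(0.704), np.float64(0.777)), (np.float64(0.14), np.float64(0.702), np.float64(0.777)), (np.float64(0.16), np.float64(0.558), np.float64(0.781)), (np.float64(0.18), np.float64(0.558), np.float64(0.777)), (np.float64(0.2), np.float64(0.558), np.float64(0.776)), (np.float64(0.22), np.float64(0.56), np.float64(0.777)), (np.float64(0.24), np.float64(0.567), np.float64(0.776)), (np.float64(0.26), np.float64(0.566), np.float64(0.777)), (np.float64(0.28), np.float64(0.567), np.float64(0.777)), (np.float64(0.3), np.float64(0.564), np.float64(0.778)), (np.float64(0.32), np.float64(0.564), np.float64(0.777)), (np.float64(0.34), np.float64(0.564), np.float64(0.775))] t 0.012 0.352
 orange s,t 0.599 0.11
```

```bash
python3 -c "
from station import env
print(env.get_obs()['time'],env.close_job())"
```

```text
the job is handed in; nothing more can be done
7.75 None
```

I tipped the orange carton onto the scale and handed the job in at 7.75 s. I pushed high on its label side with the fingers half open. It fell label up, and I then raised the arm and moved it well clear.

Last checks, from the top camera's depth and in the scale's frame:

| Check | Measured | Allowed |
|---|---|---|
| Orange centre x | about -0.069 m | -0.085 to 0.025 m |
| Orange centre y | about -0.072 m | -0.125 to 0.125 m |
| Orange centre z | about 0.060 m | 0.052 to 0.066 m |
| Out of square | under 1° | 15° (0.26 rad) |
| Foot past the front edge | about 44 mm | 60 mm |
| White and brown cartons moved | under 1 mm, both upright | 25 mm |

- **Disagreement:** the first fit made the plate 232 mm deep instead of 220 mm, which put x between -0.068 and -0.080 m. Refitting its edges gave 219 mm, and I used that for the x in the table. Every value in that range is within the limit.
- **Slip:** the carton's foot slid back about 35 mm as it fell, so the foot end hangs over the front edge. I left it because it is within the allowance.

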